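# Clip a pen into the marking jig and hold the sprung arm at its stop

## Task

Take the blue pen from the rack, press it down into the sprung clip on the marking jig's swing arm so that the jaw closes on it, lying level and centred along the clip, and let go of the pen. Then take the arm by its orange knob, swing it forward against its spring all the way to the red stop and finish while still holding it there by the knob: the program ends holding, do not let the arm go. Leave the other pens in the rack and everything else on the bench alone.

Things in the scene. Friction and masses are not known exactly. Their poses are not given: they have to be found in the camera images.
- blue_pen_center (a point): Centre of the blue pen: round barrel 14 mm in diameter, 140 mm long (plus a 12 mm steel point and a 7 mm button at the ends), 30 g. Lies level, 35 mm above the table, in any one of the rack's three slots, beside a white and a red pen. Own x axis: along the pen to its point; it can roll, so y and z mean nothing. Fingers can straddle its middle, between the rack's rails.
- rack: Grey plastic pen rack, 120 mm along its x by 215 mm along its y, fixed. Origin: centre of its underside. Pens lie along x in slots at y = -75, 0, +75 mm, on two rails at x = +-40 to 52 mm whose cheeks reach 36 mm (pen tops 42 mm) above the table. Between the rails the pens hang free over a base plate 6 mm thick.
- clip_seat (a point): Where the pen's centre belongs in the clip: on the swing arm, 105 mm from the pivot axis, 68 mm above the table; turns with the arm. x: along the arm, pivot to knob, and the pen must lie along it (either way round); y: the way the arm is wound; z up. Two steel cradles, 16 mm long, stand 42 mm either side along x; between them 68 mm are free for fingers, nothing there above 42 mm from the table.
- swing_knob (a point): Middle of the grip of the orange upright knob on the end of the swing arm: 18 mm in diameter, grip from 55 to 100 mm above the table, this point at 78 mm, 220 mm from the pivot axis along the arm. Axes as for clip_seat. The dark steel arm plate under it is 36 mm wide, its top 30 mm above the table.
- jig_pivot (a point): Point on the vertical pivot axis of the swing arm, 30 mm above the table, on the jig's aluminium base plate (fixed to the table, 10 mm thick). The arm is level and points from here to the knob, roughly towards the robot.
- swing (a joint): Angle of the dark steel swing arm in rad: 0 at rest on the black stop, where its spring holds it; 0.90 at the red stop. Grows as the arm turns counter-clockwise seen from above, towards the grey marking head and red stop (to the robot's right). Spring: about 1.8 N at the knob at rest, 5 N at the red stop; it flies back when let go.
- jaw (a joint): Opening angle (rad) of the brass jaw on the clip's -y side, facing a fixed steel wall on the +y side; both flare open upwards, tops 91 mm above the table. A pen pushed straight down on the seat (5 to 15 N) wedges the jaw open to about 0.15 as it passes the lip, lands on the cradles and is snapped in: then about 0.06. 0 when empty.
- white_pen: White pen of the same size in the rack; origin at its centre. Leave it.
- red_pen: Red pen of the same size in the rack; origin at its centre. Leave it.
There are look-alikes about, which are no part of the job. Of the things shaped like the part that bears blue_pen_center, the blue one is meant.

How it is judged (in metres and radians):
On the way, in this order (a step that is already met when the one before it is completed fails the run):
1. the blue pen is snapped into the clip, centred and level, and let go (distance between blue_pen_center and clip_seat below 0.012 m and z of blue_pen_center in the frame of clip_seat between -0.003 and 0.003 m and angle between the x axis of blue_pen_center and the x axis of clip_seat, either way round below 0.08 rad and contact force between jaw and blue_pen above 0.5 N and contact force between the fingers and blue_pen below 0.2 N), for 0.2 s.
2. the arm is wound to the red stop by its knob (value of joint swing above 0.86 rad and contact force between the fingers and swing above 2 N), for 0.2 s.
At the end, for the whole second after the job is handed in: Arm at the red stop (over 0.86 of 0.90 rad), held by the fingers (over 2 N) within 50 mm of the knob's middle; the blue pen, untouched, lies in the clip within 12 mm of clip_seat (3 mm in height), within 0.08 rad of the arm's direction, jaw pressing with over 0.5 N (all of step 1 and all of step 2 and distance between the grasp point and swing_knob below 0.05 m); the arm keeps its last pose, push and grip.
It fails at once if the white or the red pen is moved more than 25 mm (distance of any of white_pen, red_pen from where it was at the start of the episode above 0.025 m).
It fails at once if another thing on the bench is moved more than 25 mm (distance of any of tub, basket, mug, tape, carton, driver from where it was at the start of the episode above 0.025 m).
It also fails if it takes over 59 s, if anything falls off the work surface, if the arm or the gripper's body presses on something with over 40 N, if the wrist force passes 120 N, or if a joint passes its speed limit or range.

## Robot

A 6-joint arm with a two-finger parallel gripper is mounted at the origin on the work surface. World frame = base frame: x ahead of the robot, y to its left, z up, the work surface at z = 0. Lengths are in mm, angles in degrees, forces in N, time in s.
With the tool pointing down it reaches from about 350 to 850 mm from the base axis. Payload 8.1 kg.
Tool frame: the origin (TCP) lies between the finger pads; the fingertips stand 8 mm ahead of it and the grasp point (between the pads) lies 11 mm behind it; z points along the fingers, y is the line along which they close (so a half turn about z gives the same grasp; the last joint's range is limited). The gripper opens to 85 mm and grips with 20 to 120 N. Pads are 22 mm wide; open, the fingers measure 114 mm over their backs; the gripper's body (76 mm by 85 mm) begins 54 mm behind the grasp point. The pads swing forward as they close: fully open they stand 13 mm farther back than shut.
Start: joints at [-79.435, 7.471, 85.268, -0, 87.261, -4.893], TCP at [159.943, -578.294, 239.292] pointing down, gripper open.
Joint ranges: [-169.43, 169.43], [-51.17, 129.36], [1.28, 143.12], [-76.62, 256.62], [0, 156.53], [-152.29, 152.29]. Speed limits (degrees/s): [136.94, 136.94, 159.86, 180, 180, 180].

## Interface

Orientations are given as a 3x3 rotation matrix whose columns are the frame's x, y, z axes.
In Python, from workcell import ctrl gives the robot as it stands.
- The arm moves only by the shell command python3 -m inch 'ROWS' [FORCE]. ROWS is JSON, one flat list of numbers, 5 for each row, row after row: the shift along the world's x, y, z in mm, then the turn about the world's z in rad, then the finger opening in mm, from 0 to 85.4. A call has 1 to 5 rows; each row shifts and turns the commanded pose from where the row before left it; what a row does not reach is not made up. A row lasts 1/10 s, in which the tool goes at most 50 mm and 8.59 degrees, less where a joint would pass 70% of its speed; a pose out of reach is approached as far as the arm can. A call with a gripper value outside its range is refused whole. The fingers move at their own pace and stop on an object; FORCE is the grip in N (left out, the last holds). Time passes only in rows, so rows that do not move let the fingers close. It gives the time, the measured TCP pose, the force, the opening and the grip force at its end, in the units of the state.
- ctrl.sense(): the state, without advancing time (a new reading comes with each control period).
- ctrl.grab_frame(name): name is "side" or "top"; returns (picture, depth): 384x512x3 uint8, blue, green, red; 384x512 float32, mm along the optical axis (not along the pixel's ray), 0 where there is no reading.
- ctrl.camera_params(name): a dict with "fx", "fy", "cx", "cy" (pixels), "D" ([k1, k2, p1, p2, k3] as OpenCV has them; the pictures are not rectified), "world_from_camera" (4x4, takes a point from camera to world coordinates). Camera axes: x right, y up, looking along -z (the intrinsics and any distortion apply to the point x, -y, -z); pixel columns grow to the right and rows downward; lengths in mm; the calibration is good to about 2 mm. A picture is of the moment at which its call begins. camera_params takes no time and is no camera call.
- ctrl.close_job(): hands the job in; it is judged then, once.
The state is a dict: "clock": time; "joint_positions": joint angles; "joint_vel": joint speeds; "effort": joint torques, N m; "ee_pos": TCP position; "orientation": TCP orientation; "wrist_force": force on the tool from outside, world axes, zero at the start; "moment": the same for the moment, N m; "gripper_width": finger opening in mm; "grip_force": force on a finger pad.
Only numpy, scipy, OpenCV 4.12 (cv2) and the standard library are available. Lean on these libraries where they do the work, as an engineer would, in place of code of your own. Each camera call takes 0.05 s, during which the arm holds its last target. There are 200 camera calls.

## Working session

There is one attempt and no reset: what is moved stays moved. The work goes in short steps, Python scripts to look and compute and a shell command to move; the robot and the scene stay as the last step left them, time stands still between calls to the robot, and variables do not carry over. Pictures are saved under pics/ and viewed, at most 10 in all, crops included, and the job is handed in when it is done.

```bash
mkdir -p pics; ls; cat > h.py <<'E'
import numpy as np,cv2
from workcell import ctrl
def save(n,f): 
    p,d=ctrl.grab_frame(n); cv2.imwrite('pics/'+f+'.png',p); np.save('pics/'+f+'.npy',d); return p,d
def ray(n,uv):
    c=ctrl.camera_params(n);K=np.array([[c['fx'],0,c['cx']],[0,c['fy'],c['cy']],[0,0,1.]])
    q=cv2.undistortPoints(np.array(uv,float).reshape(-1,1,2),K,np.array(c['D'],float)).reshape(-1,2)
    T=np.array(c['world_from_camera'])
    return T[:3,3],np.c_[q[:,0],-q[:,1],-np.ones(len(q))]@T[:3,:3].T
def plane(n,uv,z):
    o,d=ray(n,uv); return o+d*((z-o[2])/d[:,2])[:,None]
def depthpt(n,uv,d):
    o,r=ray(n,uv); return o+r*np.array([d[int(v),int(u)] for u,v in uv])[:,None]
E
python3 - <<'E'
from h import *
for n in('top','side'):
    save(n,n+'0'); print(np.round(ctrl.camera_params(n)['world_from_camera'],2).tolist())
s=ctrl.sense();print({k:np.round(v,3).tolist() for k,v in s.items()})
E
```

```text
pics
[[-0.02, 0.99, -0.15, 388.04], [-1.0, -0.02, 0.02, 91.61], [0.02, 0.15, 0.99, 891.3], [0.0, 0.0, 0.0, 1.0]]
[[-0.89, 0.22, -0.39, 108.53], [-0.45, -0.44, 0.78, 860.12], [-0.0, 0.87, 0.49, 571.64], [0.0, 0.0, 0.0, 1.0]]
{'clock': 0.1, 'joint_positions': [-79.433, 7.512, 85.323, -0.001, 87.263, -4.893], 'joint_vel': [-0.02, -0.096, -0.131, 0.054, -0.06, 0.055], 'effort': [0.001, -57.095, -50.194, -0.0, 0.008, 0.0], 'ee_pos': [159.862, -577.802, 238.339], 'orientation': [[0.964, 0.267, -0.0], [0.267, -0.964, 0.002], [0.0, -0.002, -1.0]], 'wrist_force': [0.685, -0.559, -0.036], 'moment': [-0.025, 0.0, -0.032], 'grip_force': 0.0, 'gripper_width': 85.709}
```

View pics/top0.png

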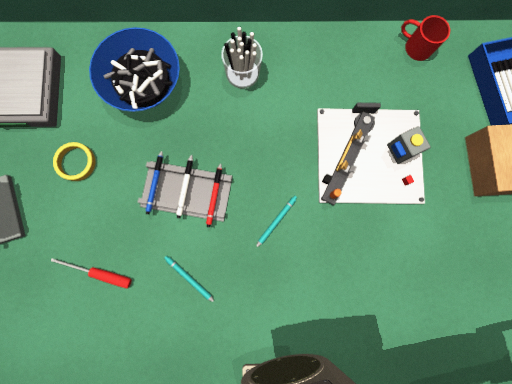

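View pics/side0.png

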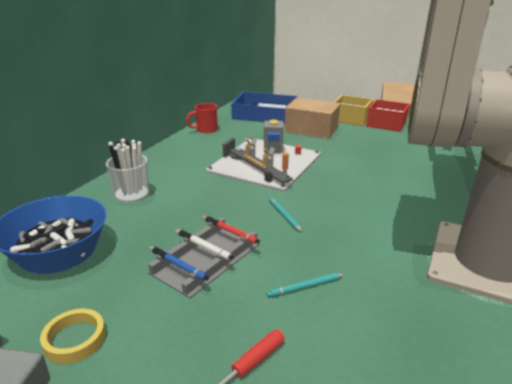

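The top view shows the blue pen at (154,183) in the leftmost slot, the jig pivot at about (365,122) and the knob at about (337,194). The side view shows the same layout. Next I zoom in on the pen and the jig.

```bash
python3 - <<'E'
from h import *
p=cv2.imread('pics/top0.png')
a=cv2.resize(p[145:230,135:240],None,fx=5,fy=5,interpolation=cv2.INTER_CUBIC)[:, :400]
b=cv2.resize(p[95:215,315:395],None,fx=5,fy=5,interpolation=cv2.INTER_CUBIC)
c=np.zeros((600,800,3),np.uint8);c[:a.shape[0],:a.shape[1]]=a;c[:,400:]=b
cv2.imwrite('pics/crop0.png',c)
h=cv2.cvtColor(p,cv2.COLOR_BGR2HSV)
def cen(m,x0,x1,y0,y1):
    z=np.zeros_like(m);z[y0:y1,x0:x1]=m[y0:y1,x0:x1];v,u=np.nonzero(z);return np.c_[u,v].astype(float)
bl=cen(cv2.inRange(h,(105,120,50),(130,255,255)),140,170,145,220)
W=plane('top',bl,38);m=W.mean(0);_,_,vt=np.linalg.svd(W-m);t=(W-m)@vt[0]
print('blue',len(bl),bl.mean(0),m,vt[0],t.min(),t.max())
o=cen(cv2.inRange(h,(5,150,120),(16,255,255)),322,350,180,205)
print('knob px',len(o),o.mean(0),plane('top',[o.mean(0)],100),plane('top',[o.mean(0)],90))
E
```

```text
blue 212 [152.73113208 188.35377358] [530.16700987 319.85895674  38.        ] [-0.98020385  0.19799093 -0.        ] -82.7630896925474 56.83292594893897
knob px 47 [336.63829787 192.14893617] [[ 504.60187397 -114.72231549  100.        ]] [[ 506.07490588 -117.32979592   90.        ]]
```

View pics/crop0.png

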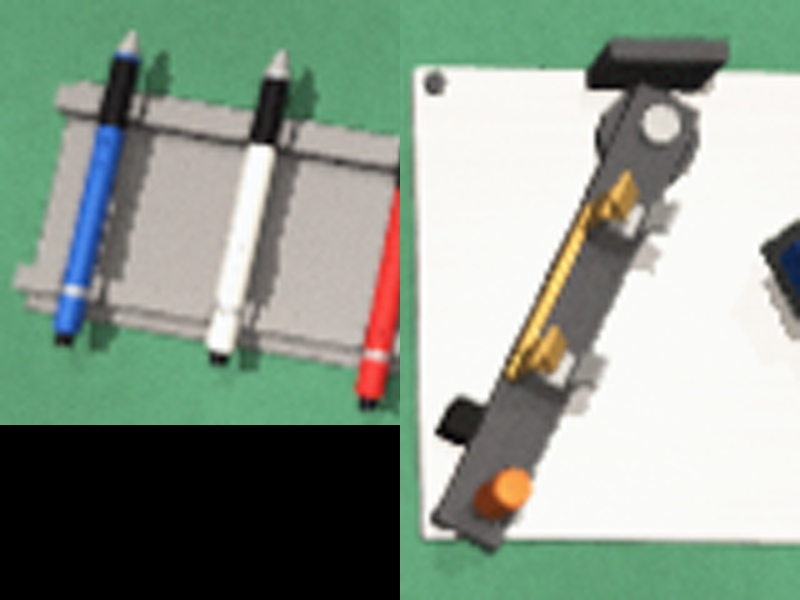

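The crop shows the blue pen with its point at crop (133,33) and button at (64,345). It also shows the pivot cap at (662,122), the knob top at (511,490), and the brass jaw on the left with the steel wall on the right.

```bash
python3 - <<'E'
from h import *
p=cv2.imread('pics/top0.png');d=np.load('pics/top0.npy')
piv=[367.0,119.0];kn=[336.8,192.6]
P=depthpt('top',[piv],d)[0];K=depthpt('top',[kn],d)[0];print('depth',P,K,np.hypot(*(P-K)[:2]))
for z in(30,38,45):
  A=plane('top',[piv],z)[0]
  for zk in(100,104):
    B=plane('top',[kn],zk)[0]; v=B-A;print(z,zk,A,B,np.hypot(v[0],v[1]),np.degrees(np.arctan2(v[1],v[0])))
# arm plate by depth
v,u=np.mgrid[95:210,315:395];uv=np.c_[u.ravel(),v.ravel()];W=depthpt('top',uv,d)
m=(W[:,2]>24)&(W[:,2]<36)
a=P[:2];e=(K-P)[:2];e/=np.linalg.norm(e);n=np.array([-e[1],e[0]])
s=(W[:,:2]-a)@e;y=(W[:,:2]-a)@n
for lo in range(20,230,20):
  q=m&(s>lo)&(s<lo+20)&(abs(y)<40)
  if q.any():print(lo,q.sum(),np.percentile(y[q],[2,98]).round(1),W[q,2].mean().round(1))
q=(W[:,2]>80)&(W[:,2]<95)&(s>30)&(s<180)&(abs(y)<40)
print(np.c_[s,y,W[:,2]][q].round(0).tolist())
# blue
h=cv2.cvtColor(p,cv2.COLOR_BGR2HSV);mk=cv2.inRange(h,(105,120,50),(130,255,255))
vv,uu=np.nonzero(mk);k=(uu>140)&(uu<170)&(vv>145)&(vv<220);bl=np.c_[uu,vv][k].astype(float)
W=plane('top',bl,35);mm=W.mean(0);_,_,vt=np.linalg.svd(W-mm);t=(W-mm)@vt[0];print('pen',mm+vt[0]*(t.min()+t.max())/2,np.degrees(np.arctan2(-vt[0][1],-vt[0][0])))
print('ends',plane('top',[[161.2,151.2],[147.4,213.6]],35))
print(depthpt('top',[[153,186],[152,192]],d))
# side
p=cv2.imread('pics/side0.png');h=cv2.cvtColor(p,cv2.COLOR_BGR2HSV)
mk=cv2.inRange(h,(4,140,120),(14,255,255));vv,uu=np.nonzero(mk);k=(uu>275)&(uu<298)&(vv>145)&(vv<175);print('side knob',uu[k].mean(),vv[k].mean(),vv[k].min(),vv[k].max(),plane('side',[[uu[k].mean(),vv[k].mean()]],78))
mk=cv2.inRange(h,(105,120,50),(130,255,255));vv,uu=np.nonzero(mk);k=(uu>140)&(uu<215)&(vv>235)&(vv<290);bl=np.c_[uu,vv][k].astype(float);W=plane('side',bl,35);mm=W.mean(0);_,_,vt=np.linalg.svd(W-mm);t=(W-mm)@vt[0];print('side pen',mm+vt[0]*(t.min()+t.max())/2,vt[0],t.min(),t.max())
E
```

```text
depth [ 700.3430161  -217.9330306    39.17261106] [ 503.5600852  -115.04786924   99.96221922] 222.0560251850534
30 100 [ 703.70474478 -221.26503653   30.        ] [ 503.55456998 -115.0380029   100.        ] 226.59275175772999 152.04346924969263
30 104 [ 703.70474478 -221.26503653   30.        ] [ 502.97065129 -113.99341494  104.        ] 227.59915880837409 151.88010339752933
38 100 [ 700.7727738 -218.3589886   38.       ] [ 503.55456998 -115.0380029   100.        ] 222.64376479632588 152.35032884916455
38 104 [ 700.7727738 -218.3589886   38.       ] [ 502.97065129 -113.99341494  104.        ] 223.64671388854933 152.1826986612549
45 100 [ 698.20729918 -215.81619665   45.        ] [ 503.55456998 -115.0380029   100.        ] 219.1938167987536 152.6278941058991
45 104 [ 698.20729918 -215.81619665   45.        ] [ 502.97065129 -113.99341494  104.        ] 220.19361379574684 152.4563740509319
20 86 [-18.1  15.8] 29.8
40 15 [-18.2  -7.8] 30.1
60 69 [-18.  17.] 30.6
80 91 [-17.7  17.6] 29.9
100 87 [-17.6  17.1] 30.0
120 22 [-17.7  14.8] 29.6
140 53 [-17.3  16.9] 30.4
160 122 [-30.8  17.5] 30
[... 1723 characters left out ...]
, [146.0, 16.0, 85.0], [145.0, 19.0, 85.0], [149.0, 14.0, 84.0], [149.0, 15.0, 86.0], [147.0, 18.0, 84.0], [152.0, 13.0, 82.0], [152.0, 14.0, 85.0], [152.0, 16.0, 87.0], [150.0, 18.0, 86.0], [154.0, 15.0, 84.0], [154.0, 17.0, 87.0]]
pen [543.41979431 318.08543599  35.        ] -11.419498831732154
ends [[623.94840343 301.97813675  35.        ]
 [468.66583432 332.03287974  35.        ]]
[[535.21261032 318.47277877  41.42168233]
 [520.34289882 320.31368925  42.22963815]]
side knob 284.97727272727275 160.8409090909091 154 168 [[ 504.59322492 -118.21617895   78.        ]]
side pen [528.9072835  318.60070754  35.        ] [-0.97806897  0.20828128 -0.        ] -53.360885881945805 56.893270263842155
```

```bash
python3 -m inch '[34,33,0,-0.047,60, 34,33,0,-0.047,60, 34,33,0,-0.047,60, 34,33,0,-0.047,60, 34,33,0,-0.047,60]' 60
python3 -m inch '[34,33,0,-0.047,60, 34,33,0,-0.047,60, 34,33,0,-0.047,60, 34,33,0,-0.047,60, 34,33,0,-0.047,60]'
python3 -m inch '[4,47,0,0,60, 4,47,0,0,60, 4,47,0,0,60, 4,47,0,0,60, 4,47,0,0,60]'
python3 -m inch '[4,47,0,0,60, 4,47,0,0,60, 4,47,0,0,60, 4,47,0,0,60, 4,47,0,0,60]'
python3 -m inch '[0,45,-30,0,60, 0,45,-30,0,60, 0,0,0,0,60]'
```

```text
clock: 0.6
ee_pos: [330.8, -411.6, 238.9]
orientation: [[0.999, 0.033, -0.0], [0.033, -0.999, 0.001], [-0.0, -0.001, -1.0]]
wrist_force: [0.7, -0.4, 0.7]
gripper_width: 59.8
grip_force: 0.0
clock: 1.1
ee_pos: [500.9, -246.5, 238.9]
orientation: [[0.98, -0.201, -0.0], [-0.201, -0.98, 0.0], [-0.0, -0.0, -1.0]]
wrist_force: [0.0, -0.3, -0.2]
gripper_width: 60.1
grip_force: 0.0
clock: 1.6
ee_pos: [519.5, -11.4, 238.9]
orientation: [[0.98, -0.199, -0.0], [-0.199, -0.98, 0.0], [-0.0, 0.0, -1.0]]
wrist_force: [1.4, 0.3, -0.3]
gripper_width: 59.9
grip_force: 0.0
clock: 2.1
ee_pos: [539.5, 223.6, 238.9]
orientation: [[0.98, -0.199, -0.0], [-0.199, -0.98, -0.0], [-0.0, 0.0, -1.0]]
wrist_force: [1.8, 0.0, 0.3]
gripper_width: 59.8
grip_force: 0.0
clock: 2.4
ee_pos: [535.9, 308.4, 177.3]
orientation: [[0.981, -0.194, -0.009], [-0.194, -0.981, -0.002], [-0.008, 0.004, -1.0]]
wrist_force: [-1.9, -0.3, -0.5]
gripper_width: 60.1
grip_force: 0.0
```

```bash
python3 -m inch '[0,0,0,0,60, 0,0,0,0,60]'
```

```text
clock: 2.6
ee_pos: [540.4, 304.3, 184.5]
orientation: [[0.98, -0.199, 0.001], [-0.199, -0.98, -0.0], [0.001, -0.0, -1.0]]
wrist_force: [0.2, -0.4, 0.1]
gripper_width: 59.9
grip_force: 0.0
```

```bash
python3 -m inch '[1,5,-20,0,60, 1,4,-25,0,60, 1,4,-25,0,60, 0,0,-25,0,60, 0,0,0,0,60]'
python3 -m inch '[0,0,-20,0,60, 0,0,-20,0,60, 0,0,-10,0,60, 0,0,-10,0,60, 0,0,0,0,60]'
```

```text
clock: 3.1
ee_pos: [541.5, 315.5, 86.1]
orientation: [[0.98, -0.201, -0.004], [-0.201, -0.98, -0.002], [-0.004, 0.003, -1.0]]
wrist_force: [0.6, -1.2, -0.6]
gripper_width: 60.1
grip_force: 0.0
clock: 3.6
ee_pos: [542.8, 317.3, 28.5]
orientation: [[0.98, -0.199, -0.001], [-0.199, -0.98, -0.0], [-0.001, 0.001, -1.0]]
wrist_force: [-0.1, -1.1, -0.2]
gripper_width: 59.8
grip_force: 0.0
```

```bash
python3 - <<'E'
from h import *
save('side','s1');p=cv2.imread('pics/s1.png');cv2.imwrite('pics/s1c.png',cv2.resize(p[180:310,100:290],None,fx=4,fy=4))
print(ctrl.sense()['ee_pos'])
E
```

```text
[543.15151907 317.70931887  29.25419824]
```

View pics/s1c.png

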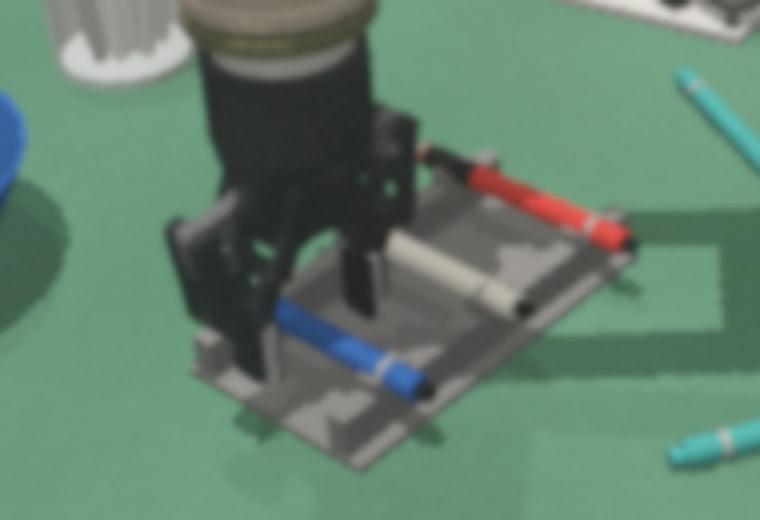

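The fingers straddle the blue pen, which enters between the tips at crop (260,360) and (365,300). Now I close and lift.

```bash
python3 -m inch '[0,0,-5,0,60, 0,0,0,0,40, 0,0,0,0,20, 0,0,0,0,8, 0,0,0,0,8]' 60
python3 -m inch '[0,0,0,0,8, 0,0,0,0,8, 0,0,0,0,8]'
```

```text
clock: 4.15
ee_pos: [543.2, 318.1, 24.3]
orientation: [[0.98, -0.199, 0.0], [-0.199, -0.98, 0.0], [0.0, -0.0, -1.0]]
wrist_force: [-1.6, -0.2, 2.1]
gripper_width: 12.0
grip_force: 58.4
clock: 4.45
ee_pos: [543.2, 318.1, 24.3]
orientation: [[0.98, -0.199, 0.0], [-0.199, -0.98, 0.0], [0.0, -0.0, -1.0]]
wrist_force: [-1.0, -0.4, 4.2]
gripper_width: 12.0
grip_force: 58.6
```

```bash
python3 -m inch '[0,0,15,0,8, 0,0,25,0,8, 0,0,30,0,8, 0,0,30,0,8, 0,0,30,0,8]'
python3 -m inch '[0,0,20,0,8, 4,-30,0,-0.02,8, 4,-35,0,-0.02,8, 4,-35,0,-0.02,8, 4,-35,0,-0.02,8]'
python3 -m inch '[5,-35,0,-0.02,8, 5,-35,0,-0.02,8, 5,-35,0,-0.02,8, 5,-35,0,-0.02,8, 5,-35,0,-0.02,8]'
python3 -m inch '[5,-35,0,-0.02,8, 5,-35,0,-0.02,8, 5,-35,0,-0.02,8, 5,-35,0,-0.02,8, 5,-35,0,-0.02,8]'
python3 -m inch '[0,0,-15,0,8, 0,0,-20,0,8, 0,0,0,0,8, 0,0,0,0,8, 0,0,0,0,8]'
python3 - <<'E'
from h import *
a=save('top','t2')[0];b=save('side','s2')[0]
c=np.zeros((600,800,3),np.uint8);c[:,:400]=cv2.resize(a[95:215,315:395],None,fx=5,fy=5)[:, :400]
c[:500,400:]=cv2.resize(b[75:200,215:315],None,fx=4,fy=4)
cv2.imwrite('pics/c2.png',c)
E
```

```text
clock: 4.95
ee_pos: [542.8, 317.8, 155.8]
orientation: [[0.98, -0.199, 0.0], [-0.199, -0.98, -0.0], [0.0, -0.0, -1.0]]
wrist_force: [1.0, -0.3, -0.0]
gripper_width: 12.1
grip_force: 58.5
clock: 5.45
ee_pos: [558.9, 181.7, 174.7]
orientation: [[0.961, -0.277, 0.001], [-0.277, -0.961, -0.0], [0.001, -0.0, -1.0]]
wrist_force: [0.7, -0.6, -0.3]
gripper_width: 12.4
grip_force: 58.5
clock: 5.95
ee_pos: [583.9, 6.4, 174.7]
orientation: [[0.928, -0.372, 0.001], [-0.372, -0.928, -0.0], [0.001, -0.0, -1.0]]
wrist_force: [0.4, -0.3, -0.7]
gripper_width: 12.5
grip_force: 58.5
clock: 6.45
ee_pos: [608.9, -168.6, 174.7]
orientation: [[0.886, -0.463, 0.0], [-0.463, -0.886, -0.0], [0.0, -0.0, -1.0]]
wrist_force: [0.7, -0.4, -0.1]
gripper_width: 12.0
grip_force: 58.5
clock: 6.95
ee_pos: [609.5, -166.7, 140.2]
orientation: [[0.887, -0.461, 0.001], [-0.461, -0.887, -0.0], [0.001, -0.0, -1.0]]
wrist_force: [0.3, 0.5, -0.5]
gripper_width: 11.7
grip_force: 58.6
```

View pics/c2.png

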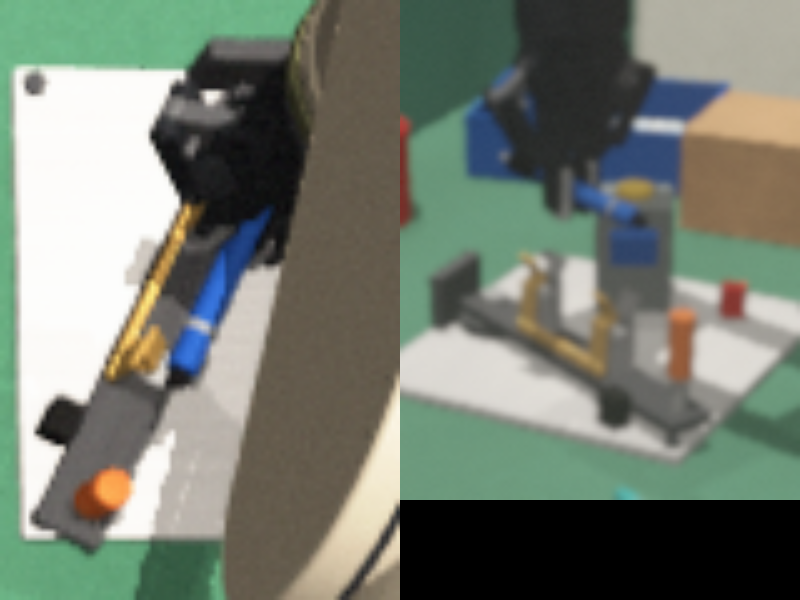

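The pen is held with its button end towards the knob: top crop (178,378), side crop (640,215). I'll triangulate it and check level.

```bash
python3 - <<'E'
from h import *
P=np.array([700.3,-217.9]);e=np.array([-.8862,.4633]);n=np.array([-.4633,-.8862])
print(ctrl.sense()['ee_pos'])
def fit(n_,f,box):
    p=cv2.imread(f);h=cv2.cvtColor(p,cv2.COLOR_BGR2HSV);mk=cv2.inRange(h,(105,120,40),(125,255,255));x0,x1,y0,y1=box
    v,u=np.nonzero(mk[y0:y1,x0:x1]);uv=np.c_[u+x0,v+y0].astype(np.float32);m=uv.mean(0);_,_,vt=np.linalg.svd(uv-m,full_matrices=False);t=(uv-m)@vt[0]
    if vt[0][1]<0: t=-t;vt=-vt
    return m,vt[0],t.min(),t.max(),len(uv)
T=fit('top','pics/t2.png',(346,372,135,172));S=fit('side','pics/s2.png',(258,277,118,130));print(T,S)
# barrel end and plane intersection for axis direction
def tri(a,b):
    o1,d1=ray('top',[a]);o2,d2=ray('side',[b]);A=np.c_[d1[0],-d2[0]];k=np.linalg.lstsq(A,o2-o1,rcond=None)[0]
    x,y=o1+d1[0]*k[0],o2+d2[0]*k[1];return (x+y)/2,np.linalg.norm(x-y)
x,r=tri(T[0]+T[1]*(T[3]+.5),S[0]+S[1]*(S[3]+.5));w=x[:2]-P;print('barrel end',x,r,'s,y',w@e,w@n)
nn=[]
for nm,F in(('top',T),('side',S)):
    o,d=ray(nm,[F[0]+F[1]*F[2],F[0]+F[1]*F[3]]);nn.append(np.cross(d[0],d[1]))
a=np.cross(*nn);a/=np.linalg.norm(a);print('axis',a,'tilt',np.degrees(np.arcsin(a[2])),'yaw',np.degrees(np.arctan2(a[1],a[0])))
for z in(146,151,156): w=plane('top',[T[0]+T[1]*(T[3]+.5)],z)[0][:2]-P;print(z,w@e,w@n)
E
```

```text
[ 609.72280602 -166.89055245  140.35730234]
(array([358.2798 , 152.67357], dtype=float32), array([-0.4508442,  0.8926027], dtype=float32), np.float32(-19.716019), np.float32(17.864151), 193) (array([265.55383, 123.69231], dtype=float32), array([0.9586642 , 0.28454003], dtype=float32), np.float32(-7.3335342), np.float32(8.394677), 65)
barrel end [ 543.82231925 -129.46664292  163.50655457] 1.1487486588960851 s,y 179.64169501636403 -5.873531549788925
axis [-0.85448818  0.50212604  0.13311418] tilt 7.649585946573307 yaw 149.5600700985951
146 173.4593992088318 -3.333630690057459
151 175.11416457073537 -4.1808220025375284
156 176.76892993263888 -5.028013315017705
```

```bash
python3 - <<'E'
from h import *
b=cv2.imread('pics/s2.png');cv2.imwrite('pics/c3.png',cv2.resize(b[105:140,245:290],None,fx=16,fy=16,interpolation=cv2.INTER_NEAREST))
E
```

```text
(no output)
```

View pics/c3.png

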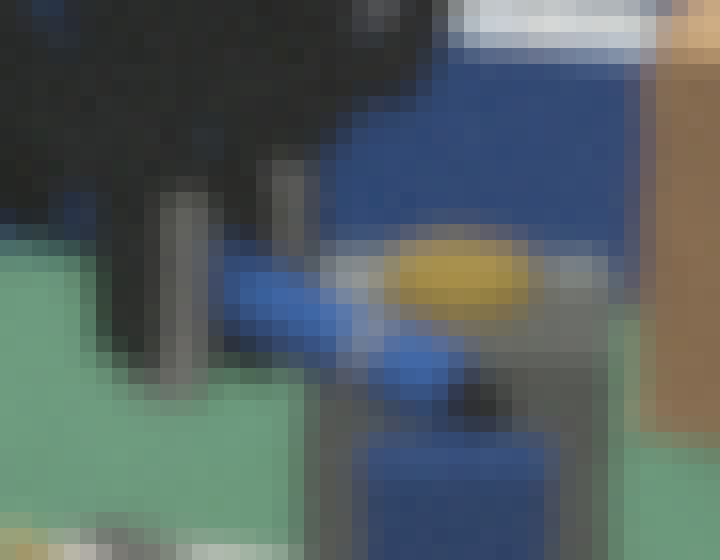

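The zoom shows the pen running from (235,287) at the finger to its barrel end near (455,380). My earlier side mask had caught the blue tub behind it, so I'll redo the fit with these points.

```bash
python3 - <<'E'
from h import *
P=np.array([700.3,-217.9]);e=np.array([-.8862,.4633]);n=np.array([-.4633,-.8862])
def tri(a,b):
    o1,d1=ray('top',[a]);o2,d2=ray('side',[b]);A=np.c_[d1[0],-d2[0]];k=np.linalg.lstsq(A,o2-o1,rcond=None)[0]
    x,y=o1+d1[0]*k[0],o2+d2[0]*k[1];return (x+y)/2,np.linalg.norm(x-y)
m=np.array([358.28,152.67]);u=np.array([-.4508,.8926])
x,r=tri(m+u*18.3,[272.9,128.25]);w=x[:2]-P;print(x,r,w@e,w@n)
o,d=ray('top',[m-u*19,m+u*18]);n1=np.cross(d[0],d[1])
for s2 in([272.9,128.25],[273.2,128.9],[272.6,127.7]):
    o,d=ray('side',[[259.2,122.4],s2]);a=np.cross(n1,np.cross(d[0],d[1]));a/=np.linalg.norm(a);print(np.degrees(np.arcsin(a[2])),np.degrees(np.arctan2(a[1],a[0])))
E
```

```text
[ 546.49647267 -131.16872373  156.80368673] 1.1895155362777838 176.48328621217905 -5.6040828172413635
2.9915732246612934 150.31457758907777
1.5946191692697984 150.5385990469687
4.157075301769352 150.12724116652996
```

```bash
python3 -m inch '[-1,-4,-20,0,8, 0,0,-20,0,8, 0,0,-10,0,8, 0,0,0,0,8, 0,0,0,0,8]' 80
python3 -m inch '[0,0,-4,0,8, 0,0,-4,0,8, 0,0,0,0,8]'
python3 -c "
from h import *
a=save('top','t4')[0];b=save('side','s4')[0]
c=np.zeros((600,800,3),np.uint8);c[:,:400]=cv2.resize(a[95:215,315:395],None,fx=5,fy=5)
c[:560,400:]=cv2.resize(b[110:180,235:285],None,fx=8,fy=8)
cv2.imwrite('pics/c4.png',c)
print(ctrl.sense()['ee_pos'])"
```

```text
clock: 7.55
ee_pos: [608.3, -171.0, 89.6]
orientation: [[0.887, -0.462, 0.001], [-0.462, -0.887, -0.0], [0.001, -0.0, -1.0]]
wrist_force: [0.5, -0.8, -0.5]
gripper_width: 11.0
grip_force: 77.9
clock: 7.85
ee_pos: [607.8, -171.0, 80.5]
orientation: [[0.887, -0.462, -0.0], [-0.462, -0.887, 0.0], [-0.0, 0.0, -1.0]]
wrist_force: [0.0, 1.1, 0.0]
gripper_width: 11.5
grip_force: 77.9
[ 607.90446301 -171.06722832   80.84315852]
```

View pics/c4.png

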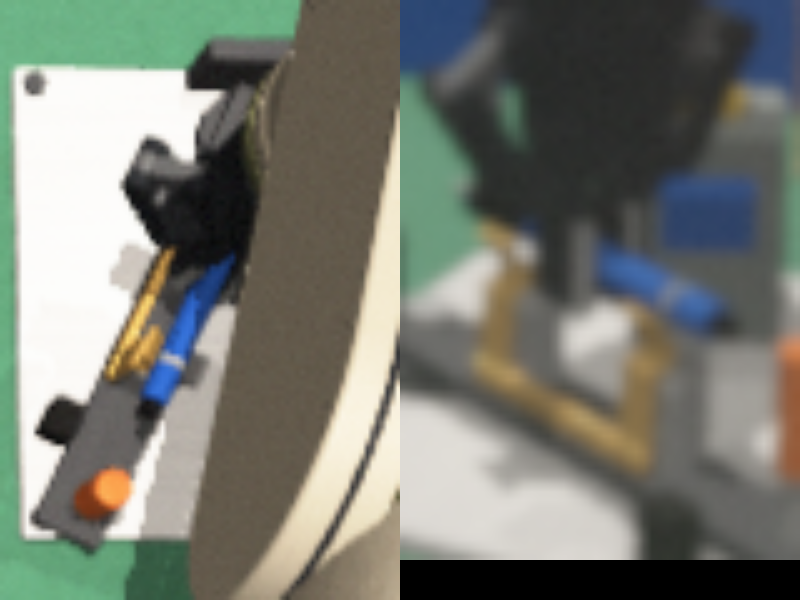

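The pen sits over the clip, between the jaw and the wall, with the button end perhaps 2–3° high. I'm pressing down in steps.

```bash
for i in 1; do python3 -m inch '[0,0,-4,0,8, 0,0,-4,0,8, 0,0,0,0,8]'; python3 -m inch '[0,0,-3,0,8, 0,0,-3,0,8, 0,0,0,0,8]'; python3 -m inch '[0,0,-3,0,8, 0,0,-3,0,8, 0,0,0,0,8]'; done | grep -E 'ee_pos|wrist|width'
```

```text
ee_pos: [607.8, -171.5, 72.4]
wrist_force: [-0.4, -2.0, 0.5]
gripper_width: 11.6
ee_pos: [608.5, -172.3, 68.0]
wrist_force: [-1.7, -3.4, 6.6]
gripper_width: 11.3
ee_pos: [609.5, -171.3, 62.2]
wrist_force: [1.7, 1.0, 5.4]
gripper_width: 11.5
```

```bash
python3 -m inch '[0,0,-3,0,8, 0,0,-2,0,8, 0,0,0,0,8]'|grep -E 'ee_pos|wrist|width';python3 -m inch '[0,0,-2,0,8, 0,0,0,0,8]'|grep -E 'ee_pos|wrist|width'
python3 -c "
from h import *
a=save('top','t5')[0];b=save('side','s5')[0]
c=np.zeros((600,800,3),np.uint8);c[:,:400]=cv2.resize(a[95:215,315:395],None,fx=5,fy=5)
c[:560,400:]=cv2.resize(b[115:185,235:285],None,fx=8,fy=8)
cv2.imwrite('pics/c5.png',c)
print(ctrl.sense()['ee_pos'],ctrl.sense()['moment'])"
```

```text
ee_pos: [609.1, -171.0, 57.2]
wrist_force: [0.1, 1.7, 8.7]
gripper_width: 11.5
ee_pos: [609.2, -171.0, 57.0]
wrist_force: [-8.2, 5.0, 23.2]
gripper_width: 11.3
[ 609.20852085 -170.98388096   57.00303983] [ 0.70468328  1.1276243  -0.02828619]
```

View pics/c5.png

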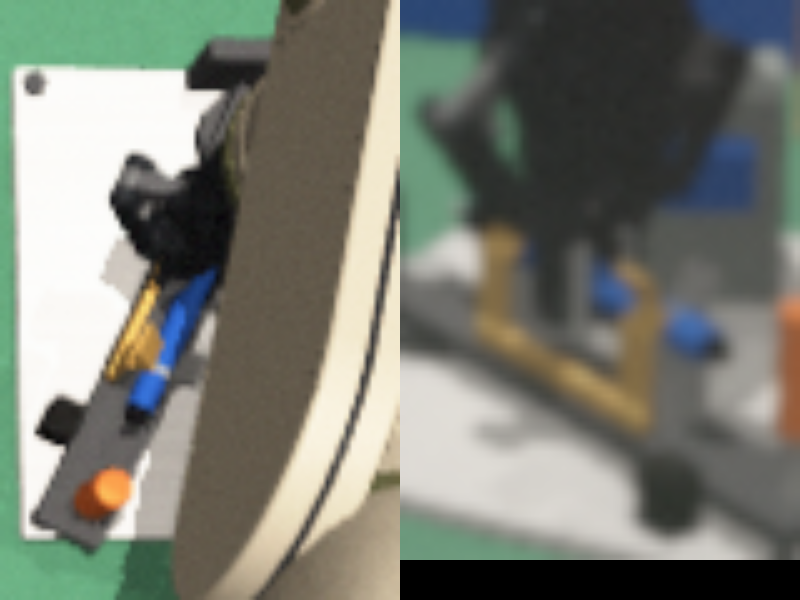

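The pen is down inside the clip, and the force rose sharply to 23 N on the cradles. I'll release and retreat upwards.

```bash
python3 -m inch '[0,0,1,0,8, 0,0,0,0,30, 0,0,0,0,45, 0,0,0,0,45, 0,0,0,0,45]'|grep -E 'ee_pos|wrist|width';python3 -m inch '[0,0,10,0,45, 0,0,20,0,45, 0,0,25,0,45, 0,0,25,0,45, 0,0,0,0,45]'|grep -E 'ee_pos|wrist|width'
python3 -m inch '[-20,10,20,0,45, -40,20,10,0,45, -40,20,0,0,45, 0,0,0,0,45, 0,0,0,0,45]'|grep -E 'ee_pos|wrist|width'
python3 -c "
from h import *
a=save('top','t6')[0];b=save('side','s6')[0]
c=np.zeros((600,800,3),np.uint8);c[:,:400]=cv2.resize(a[95:215,315:395],None,fx=5,fy=5)
c[:560,400:]=cv2.resize(b[115:185,235:285],None,fx=8,fy=8)
cv2.imwrite('pics/c6.png',c)
"
```

```text
ee_pos: [607.4, -171.0, 54.0]
wrist_force: [0.5, 0.3, -1.1]
gripper_width: 45.0
ee_pos: [610.8, -172.1, 140.5]
wrist_force: [1.2, -0.3, 0.7]
gripper_width: 45.0
ee_pos: [507.1, -120.6, 164.7]
wrist_force: [1.0, 0.2, 0.1]
gripper_width: 45.1
```

View pics/c6.png

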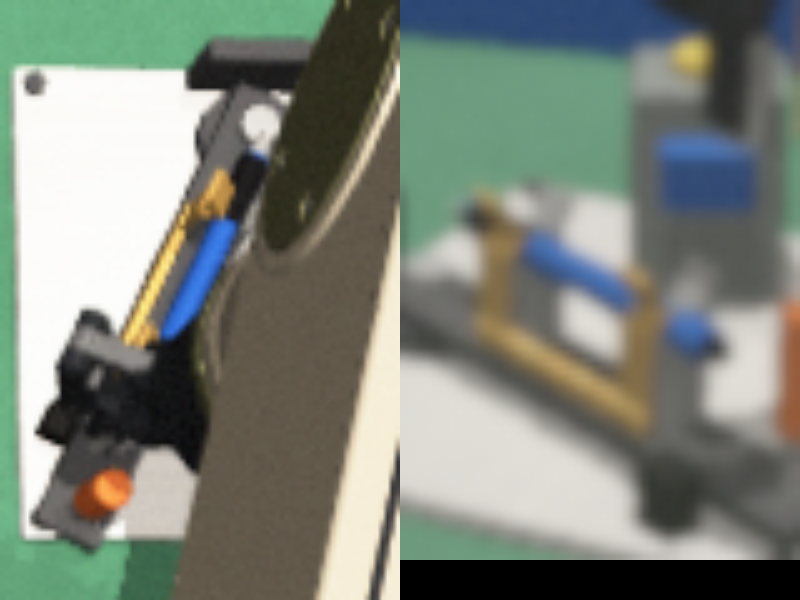

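The pen lies between the jaw and the wall, parallel to the brass bar, with side barrel end near crop (710,338). Now I check centring and height numerically.

```bash
python3 - <<'E'
from h import *
P=np.array([700.3,-217.9]);e=np.array([-.8862,.4633]);n=np.array([-.4633,-.8862])
f=lambda W:[((w[:2]-P)@e,(w[:2]-P)@n,w[2]) for w in W]
print('btn end',f(plane('side',[[235+712/8-.5,115+338/8-.5]],68)))
print('tip end',f(plane('top',[[315+258/5-.5,95+158/5-.5]],68)))
for nm in('top','side'):
    p=cv2.imread(f'pics/{nm[0]}6.png');d=np.load(f'pics/{nm[0]}6.npy');h=cv2.cvtColor(p,cv2.COLOR_BGR2HSV);mk=cv2.inRange(h,(105,130,60),(125,255,255))
    x0,x1,y0,y1=(345,366,135,164) if nm=='top' else (249,326,140,161)
    v,u=np.nonzero(mk[y0:y1,x0:x1]);uv=np.c_[u+x0,v+y0];k=d[uv[:,1],uv[:,0]]>0;W=np.array(f(depthpt(nm,uv[k],d)))
    for lo in range(20,190,20):
        q=(W[:,0]>lo)&(W[:,0]<=lo+20)&(abs(W[:,1])<20)
        if q.sum()>3:print(nm,lo,q.sum(),'y',np.median(W[q,1]).round(1),'ztop',np.percentile(W[q,2],[50,90]).round(1))
E
```

```text
btn end [(np.float64(244.72976942370346), np.float64(117.64322864234344), np.float64(68.00000000000006))]
tip end [(np.float64(31.76489248869546), np.float64(1.0052246079779066), np.float64(68.0))]
top 60 24 y 0.0 ztop [73.4 75.8]
top 80 45 y -0.8 ztop [74.  76.2]
top 100 45 y -1.3 ztop [74.5 76.1]
top 120 22 y -3.2 ztop [73.1 75.2]
side 80 12 y -5.1 ztop [73.1 75.9]
side 100 10 y -3.2 ztop [73.2 74.8]
side 160 7 y -2.5 ztop [73.1 74.3]
```

```bash
python3 - <<'E'
from h import *
P=np.array([700.3,-217.9]);e=np.array([-.8862,.4633]);n=np.array([-.4633,-.8862])
w=plane('side',[[273.5,156.75]],68)[0][:2]-P;print('btn end',w@e,w@n)
E
python3 -m inch '[-1,4,-20,0,45, -1,0,-25,0,45, 0,0,-25,0,45, 0,0,-15,0,45, 0,0,0,0,45]' 50|grep -E 'ee_pos|wrist|width'
python3 -m inch '[0,0,-10,0,45, 0,0,0,0,45, 0,0,0,0,30, 0,0,0,0,16, 0,0,0,0,14]'|grep -E 'ee_pos|wrist|width|grip'
python3 -m inch '[0,0,0,0,14, 0,0,0,0,14]'|grep -E 'ee_pos|wrist|width|grip'
```

```text
btn end 164.6529840205233 7.4932022548116475
ee_pos: [504.9, -116.9, 77.4]
wrist_force: [-0.4, -0.8, -0.3]
gripper_width: 44.8
ee_pos: [506.6, -117.4, 70.9]
wrist_force: [-1.0, -0.6, 3.8]
gripper_width: 17.0
grip_force: 48.7
ee_pos: [506.6, -117.4, 70.9]
wrist_force: [-1.7, -0.4, 6.2]
gripper_width: 17.1
grip_force: 48.7
```

```bash
python3 - <<'E'
from h import *
P=np.array([700.3,-217.9]);e=np.array([-.8862,.4633]);n=np.array([-.4633,-.8862])
p=cv2.imread('pics/s6.png');h=cv2.cvtColor(p,cv2.COLOR_BGR2HSV);mk=cv2.inRange(h,(100,110,50),(125,255,255))
v,u=np.nonzero(mk[148:165,262:285]);uv=np.c_[u+262,v+148]
o,d=ray('side',uv.astype(float))
# intersect with vertical plane through arm axis shifted 2mm
k=((P+2*n-o[:2])@n)/(d[:,:2]@n);W=o+d*k[:,None]
for a,b in sorted(zip(((W[:,:2]-P)@e).round(1),W[:,2].round(1)))[-14:]:print(a,b)
E
```

```text
156.0 71.5
156.1 68.6
156.2 65.6
156.3 62.6
160.4 73.1
160.5 70.2
160.6 67.2
160.7 64.3
164.8 74.7
164.9 71.8
165.0 68.9
165.1 65.9
169.3 73.4
169.4 70.5
```

```bash
python3 -c "
import numpy as np
f=np.arctan2(100.5,-193.7);p=[np.array([218.2*np.cos(f+.05*k),218.2*np.sin(f+.05*k)]) for k in range(20)]
print([ (p[k+1]-p[k]).round(1).tolist() for k in range(19)])"
```

```text
[[-4.8, -9.8], [-4.3, -10.0], [-3.8, -10.2], [-3.3, -10.4], [-2.7, -10.6], [-2.2, -10.7], [-1.7, -10.8], [-1.1, -10.9], [-0.6, -10.9], [-0.0, -10.9], [0.5, -10.9], [1.0, -10.9], [1.6, -10.8], [2.1, -10.7], [2.7, -10.6], [3.2, -10.4], [3.7, -10.3], [4.2, -10.1], [4.7, -9.8]]
```

```bash
python3 -m inch '[-4.8,-9.8,0,0.05,14, -4.3,-10,0,0.05,14, -3.8,-10.2,0,0.05,14, -3.3,-10.4,0,0.05,14, -2.7,-10.6,0,0.05,14]'
python3 -m inch '[-2.2,-10.7,0,0.05,14, -1.7,-10.8,0,0.05,14, -1.1,-10.9,0,0.05,14, -0.6,-10.9,0,0.05,14, 0,-10.9,0,0.05,14]'
```

```text
clock: 12.75
ee_pos: [487.8, -168.3, 70.9]
orientation: [[0.974, -0.226, 0.002], [-0.226, -0.974, 0.0], [0.002, -0.001, -1.0]]
wrist_force: [1.8, 2.9, 4.4]
gripper_width: 17.0
grip_force: 48.9
clock: 13.25
ee_pos: [482.1, -222.4, 70.9]
orientation: [[1.0, 0.022, 0.002], [0.022, -1.0, 0.0], [0.002, -0.0, -1.0]]
wrist_force: [0.1, 3.9, 5.6]
gripper_width: 16.7
grip_force: 49.0
```

```bash
python3 -m inch '[0.5,-10.9,0,0.05,14, 1,-10.9,0,0.05,14, 1.6,-10.8,0,0.05,14, 2.1,-10.7,0,0.05,14, 2.7,-10.6,0,0.05,14]'
python3 -m inch '[3.2,-10.4,0,0.05,14, 3.7,-10.3,0,0.05,14, 2.1,-5,0,0.025,14, 0,0,0,0,14]'
```

```text
clock: 13.75
ee_pos: [490.2, -276.2, 70.9]
orientation: [[0.963, 0.269, 0.002], [0.269, -0.963, 0.0], [0.002, -0.0, -1.0]]
wrist_force: [0.4, 4.9, 7.2]
gripper_width: 16.8
grip_force: 49.0
clock: 14.15
ee_pos: [499.3, -302.0, 70.9]
orientation: [[0.923, 0.385, 0.001], [0.385, -0.923, 0.0], [0.002, 0.0, -1.0]]
wrist_force: [-2.7, 5.8, 7.9]
gripper_width: 16.9
grip_force: 49.3
```

```bash
python3 -m inch '[1.4,-3,0,0.015,14, 0,0,0,0,14, 0,0,0,0,14]'
python3 -m inch '[1.4,-3,0,0.01,14, 0,0,0,0,14, 0,0,0,0,14]'
```

```text
clock: 14.45
ee_pos: [500.3, -304.5, 70.9]
orientation: [[0.917, 0.399, 0.001], [0.399, -0.917, 0.0], [0.001, -0.0, -1.0]]
wrist_force: [-1.8, 4.0, 8.4]
gripper_width: 17.0
grip_force: 49.3
clock: 14.75
ee_pos: [501.3, -306.8, 70.9]
orientation: [[0.913, 0.408, -0.0], [0.408, -0.913, 0.002], [0.001, -0.002, -1.0]]
wrist_force: [-4.1, 8.1, 11.2]
gripper_width: 16.5
grip_force: 49.7
```

```bash
python3 -m inch '[0.6,-1.4,0,0,14, 0,0,0,0,14, 0,0,0,0,14, 0,0,0,0,14]'
python3 -c "
from h import *
a=save('top','t7')[0];b=save('side','s7')[0]
c=np.zeros((600,800,3),np.uint8);c[:,:400]=cv2.resize(a[95:215,335:415],None,fx=5,fy=5)
c[:600,400:]=cv2.resize(b[100:190,240:300],(400,600))
cv2.imwrite('pics/c7.png',c)
"
```

```text
clock: 15.15
ee_pos: [501.6, -307.4, 70.8]
orientation: [[0.913, 0.408, -0.001], [0.408, -0.913, 0.003], [0.0, -0.003, -1.0]]
wrist_force: [-7.1, 12.8, 15.1]
gripper_width: 16.8
grip_force: 50.1
```

View pics/c7.png

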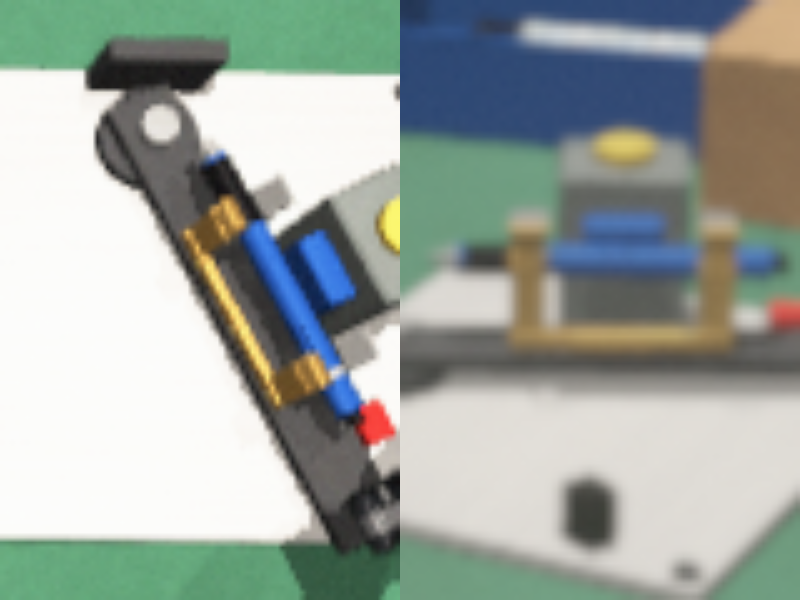

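The arm is against the red stop at top crop (375,422). The pen is level in the clip: barrel from 470 to 785 in the side crop, cradles at 530 and 718. The knob is still held, so I'm handing in.

```bash
python3 -c "
from workcell import ctrl
print(ctrl.close_job())"
```

```text
the job is handed in; nothing more can be done
None
```

The job is handed in: the blue pen is level and centred in the clip with the fingers off it, and the gripper holds the arm by its orange knob at the red stop, about 0.90 rad; the hand-in returned no verdict.

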